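# Shut the organiser's sliding lid and snap its latch over

## Robot

A 6-joint arm with a two-finger parallel gripper is mounted at the origin on the work surface. World frame = base frame: x ahead of the robot, y to its left, z up, the work surface at z = 0. Lengths are in m, angles in degrees, forces in N, time in s.
With the tool pointing down it reaches from about 0.3 to 0.75 m from the base axis. Payload 8.5 kg.
Tool frame: the origin (TCP) lies at the very end of the fingers, on their centre line; the grasp point (between the pads) lies 19 mm behind it; z points along the fingers, y is the line along which they close (so a half turn about z gives the same grasp; the last joint's range is limited). The gripper opens to 85 mm and grips with 20 to 120 N. Pads are 22 mm wide; open, the fingers measure 114 mm over their backs; the gripper's body (76 mm by 85 mm) begins 54 mm behind the grasp point. The pads swing forward as they close: fully open they stand 13 mm farther back than shut.
Start: joints at [-76.794, 21.807, 74.336, -0, 83.858, -12.336], TCP at [0.237, -0.496, 0.231] pointing down, gripper open.
Joint ranges: [-178.18, 178.18], [-50.72, 133.34], [12.68, 142.11], [-81.47, 261.47], [9.98, 163.14], [-165.26, 165.26]. Speed limits (degrees/s): [136.94, 136.94, 180, 180, 180, 180].

## Interface

Orientations are given as a 3x3 rotation matrix whose columns are the frame's x, y, z axes.
In Python, from rig import observe, cams, ticket gives the robot as it stands.
- The arm moves only by the tool move_arm, never from a script. Its arguments are lists of equal length, an entry for each row: "jaw": the finger opening in cm, from 0 to 8.54; "dp": the shift along the tool's x, y, z in cm, a list of three; "turn": the turn, a rotation vector about the tool's x, y, z in rad, a list of three. In form: {"jaw": [jaw, ...], "dp": [[tx, ty, tz], ...], "turn": [[wx, wy, wz], ...]}. A call has 1 to 12 rows; each row shifts and turns the commanded pose from where the row before left it, along the tool's axes as they then stand; what a row does not reach is not made up. A row lasts 1/12 s, in which the tool goes at most 41.7 mm and 7.16 degrees, less where a joint would pass 70% of its speed; a pose out of reach is approached as far as the arm can. A call is refused whole if a number of a shift passes 4.17 or a number of a turn 0.125, either way. A call with a gripper value outside its range is refused whole. The fingers move at their own pace and stop on an object; "force" is the grip in N (left out, the last holds). Time passes only in rows, so rows that do not move let the fingers close. It gives the time, the measured TCP pose, the force, the opening and the grip force at its end, in the units of the state.
- observe(): the state, without advancing time (a new reading comes with each control period).
- cams.get_image(name): name is "scene" or "top"; returns (picture, depth): 480x640x3 uint8, red, green, blue; 480x640 float32, m along the optical axis (not along the pixel's ray), 0 where there is no reading.
- cams.calibration(name): a dict with "vertical_fov" (degrees; the focal length in pixels is half the picture's height over the tangent of half this angle, whatever the lens; pixels are square), "cx", "cy" (the principal point, pixels), "view" (4x4, takes a point from world to camera coordinates). Camera axes: x right, y up, looking along -z (the intrinsics and any distortion apply to the point x, -y, -z); pixel columns grow to the right and rows downward; lengths in m; the calibration is good to about 2 mm. A picture is of the moment at which its call begins. calibration takes no time and is no camera call.
- ticket.close_job(): hands the job in; it is judged then, once.
Trained networks look in the newest picture that a camera, given by its name, has taken for a name from the list of things; names that differ only in an ending like _2 or _b are one class to them, and where a whole thing is asked for, a point or a joint stands for the part that bears it (a point fixed in the world has none). Each returns a list of dicts, best first, with "p" (0 to 1); they miss things now and then, are a little off and sometimes report something else, mostly with a low value. They report only what shows in the picture. A call takes as long as a camera call.
- cams.spot_in(camera, query): "box" ([centre column, centre row, width, height] as shares, 0 to 1, of the picture: columns of its width, rows of its height, round what is visible of it).
- cams.outline_of(camera, query): "mask" (480x640 bool, what is visible of it) and "box" ([centre column, centre row, width, height] as shares, 0 to 1, of the picture: columns of its width, rows of its height, round what is visible of it).
- cams.mark_of(camera, query): "location" ([column, row] as shares, 0 to 1, of the picture: columns of its width, rows of its height: a listed point, or the origin of a listed thing).
The state is a dict: "time_s": time; "q": joint angles; "qvel": joint speeds; "joint_efforts": joint torques, N m; "position": TCP position; "tool_rot": TCP orientation; "ft_force": force on the tool from outside, world axes, zero at the start; "wrist_torque": the same for the moment, N m; "grip_width": finger opening in m; "gripper_force": force on a finger pad.
Only numpy, scipy, OpenCV 4.12 (cv2) and the standard library are available. Lean on these libraries where they do the work, as an engineer would, in place of code of your own. Each camera call takes 0.05 s, during which the arm holds its last target. There are 200 camera calls.

## Task

Push the organiser's sliding lid fully home with the fingertips, and only then push the latch lever over past its centre so that it snaps down onto the lid behind the raised batten. Leave the USB stick, the drive, the card reader and the stone egg lying where they are, and finish with the hand clear.

Things in the scene. Friction and masses are not known exactly. Their poses are not given: they have to be found in the camera images.
- organiser: Pale wooden box 200 (x) x 110 (y) x 55 mm high, fixed on the drawer floor (6 mm above the work surface; drawer sides reach 51 mm). Origin: centre of its underside. x points from the low end, where the lid slides out, to the closed end (the way to push the lid shut), y to the side with the latch, z up. Side walls 8 mm thick; 4 mm lips overlap the lid, whose upper face is at z = 49.5 mm.
- lid (a joint): How far the flat wooden lid (186 x 92 x 6 mm) is still open, in m: 0 fully home against a hard stop, at most 0.075. It slides with about 1.5 N of friction and stays where it is left. Opened, its tail sticks out of the low end.
- batten_back (a point): On the lid: middle of the back face (the face to push on, it looks to organiser -x) of a dark batten glued across the lid, 64 mm along y, 12 mm thick, 13.5 mm high; the point is 6.5 mm above the lid's upper face. Lid home: at organiser (29, 0, 56) mm; open: farther to -x by the lid's opening.
- latch_pivot (a point): Hinge line of the latch lever, on the organiser's +y side wall at organiser x = 20, y = 51, z = 62 mm; the hinge lies along the organiser's x. Small dark steel cheeks flank it, 24 mm over all along x, up to 69 mm above the origin.
- latch (a joint): Swing of the steel latch lever in rad: 0 open (paddle leans outward to +y, 0.6 from upright, toe raised); 1.2 latched (paddle leans 0.6 inward over the lid, toe lies just behind the batten and holds the lid). A spring drives it from mid-swing (0.6, paddle upright) to the nearer end; about 2 N at the paddle starts it. The toe cannot come down on the batten.
- paddle_end (a point): Free end of the lever's paddle, a flat steel bar 14 mm wide (along organiser x), 5 mm thick, 45 mm long from pivot to this point. When open it is at organiser (20, 76, 99) mm; push the paddle's outer face towards organiser -y to flip it. The toe, a bar 28 mm long and 10 mm wide, leaves the pivot towards the lid.
- usb_stick: Purple plastic USB stick, 56 x 18 x 9 mm, lying flat and loose on the drawer floor. Origin: centre of the underside. Leave alone.
- zinc_drive: Gunmetal zinc drive, a flat bar with a round head, 53 x 18 x 6 mm, loose on the drawer floor. Origin on the underside near its middle. Leave alone.
- card_reader: Old beige card reader, 62 x 45 x 14 mm, loose on the drawer floor. Origin: centre of the underside. Leave alone.
- stone_egg: Small stone egg with a flat foot, 35 mm across and 39 mm high, standing loose on the drawer floor. Origin: centre of the foot. Leave alone.

How it is judged (in metres and radians):
On the way, in this order (a step that is already met when the one before it is completed fails the run):
1. the lid is pushed fully home (within 3 mm) while the latch is still open (value of joint lid below 0.003 m and value of joint latch below 0.3 rad), for 0.2 s.
2. the latch has snapped over to its latched position with the lid home (value of joint lid below 0.003 m and value of joint latch above 1.1 rad), for 0.2 s.
At the end, for the whole second after the job is handed in: The lid is home (open by less than 3 mm), the latch rests in its latched position (more than 1.1 of its 1.2 rad), and the four loose things lie within 10 mm of where they started (all of step 2 and velocity of joint latch below 0.1 rad/s and distance of each of usb_stick, zinc_drive, card_reader, stone_egg from where it was at the start of the episode below 0.01 m); the robot touches nothing.
It fails at once if the latch is swung past its centre before the lid is home (value of joint latch above 0.65 rad and value of joint lid above 0.006 m).
It fails at once if a loose thing is pushed, lifted or carried by more than 10 mm (distance of any of usb_stick, zinc_drive, card_reader, stone_egg from where it was at the start of the episode above 0.01 m).
It also fails if it takes over 38 s, if anything falls off the work surface, if the arm or the gripper's body presses on something with over 40 N, if the wrist force passes 120 N, or if a joint passes its speed limit or range.

## Working session

There is one attempt and no reset: what is moved stays moved. The work goes in short steps, Python scripts to look and compute and a tool call to move; the robot and the scene stay as the last step left them, time stands still between calls to the robot, and variables do not carry over. Pictures are saved under pics/ and viewed, at most 10 in all, crops included, and the job is handed in when it is done.

Besides the shell and the picture viewer there is one more tool, called after "Emit:" as name(argument=value, ...), one argument or row to a line, values as JSON. move_arm: Moves the arm, as the interface text tells. Its arguments: {"type":"object","properties":{"jaw":{"type":"array","items":{"type":"number"}},"dp":{"type":"array","items":{"type":"array","items":{"type":"number"}}},"turn":{"type":"array","items":{"type":"array","items":{"type":"number"}}},"force":{"type":"number"}},"required":["jaw","dp","turn"]}

```bash
mkdir -p pics
cat > h.py <<'E'
import numpy as np, cv2
from rig import observe, cams, ticket
def K(n):
    c=cams.calibration(n); f=240/np.tan(np.radians(c["vertical_fov"])/2)
    return c,f,np.array(c["view"])
def unproj(n,u,v,d):
    c,f,V=K(n); p=np.array([(u-c["cx"])/f*d,-(v-c["cy"])/f*d,-d,1]); return (np.linalg.inv(V)@p)[:3]
def proj(n,P):
    c,f,V=K(n); p=V@np.append(P,1); return np.array([c["cx"]+f*p[0]/-p[2], c["cy"]-f*p[1]/-p[2]])
def ray(n,u,v,z):
    c,f,V=K(n); I=np.linalg.inv(V); o=I[:3,3]; d=unproj(n,u,v,1)-o; return o+d*(z-o[2])/d[2]
E
python3 - <<'E'
from h import *
for n in("scene","top"):
    im,d=cams.get_image(n); cv2.imwrite(f"pics/{n}0.png",im[:,:,::-1]); np.save(f"{n}_d.npy",d)
    print(n,{k:v for k,v in cams.calibration(n).items()})
    for q in("organiser","batten_back","latch_pivot","paddle_end","usb_stick","zinc_drive","card_reader","stone_egg"):
        for r in cams.mark_of(n,q)[:2]:
            u,v=r["location"][0]*640,r["location"][1]*480
            dd=d[min(479,int(v)),min(639,int(u))]; print(q,round(r["p"],2),round(u),round(v),unproj(n,u,v,dd).round(4))
print(observe())
E
```

```text
scene {'vertical_fov': 45.32899401823023, 'cx': 316.73918498764925, 'cy': 235.49890957465266, 'view': array([[ 0.38048084,  0.92462663, -0.01731829, -0.27297719],
       [-0.63792407,  0.27596969,  0.71895314,  0.29558159],
       [ 0.66954254, -0.26250014,  0.69484276, -1.1953533 ],
       [ 0.        ,  0.        ,  0.        ,  1.        ]])}
organiser 0.89 181 327 [ 0.6373 -0.1427  0.0557]
batten_back 0.67 167 290 [ 0.5827 -0.1463  0.0673]
batten_back 0.2 182 327 [ 0.6362 -0.1415  0.0543]
latch_pivot 0.95 219 290 [ 0.6136 -0.0866  0.0731]
usb_stick 0.93 77 362 [ 0.6037 -0.274   0.0126]
usb_stick 0.31 179 329 [ 0.6407 -0.1454  0.0569]
zinc_drive 0.69 252 260 [ 0.5261 -0.0217  0.0139]
card_reader 0.93 107 401 [ 0.6782 -0.2453  0.0186]
stone_egg 0.75 278 315 [ 0.6432 -0.0231  0.0264]
top {'vertical_fov': 44.29207060893226, 'cx': 315.28981027984867, 'cy': 242.93812082808188, 'view': array([[-0.01541791, -0.99939712,  0.03110749,  0.03382215],
       [ 0.98208469, -0.00929253,  0.18821081, -0.59881101],
       [-0.18780827,  0.03345201,  0.98163589, -0.9005865 ],
       [ 0.        , 
[... 551 characters left out ...]
7427e+01, -1.23352553e+01]), 'qvel': array([ 0.05030434, -0.08132085,  0.02774669, -0.03679132,  0.06077664,
        0.03292151]), 'joint_efforts': array([-2.56980311e-04, -4.48326731e+01, -2.31464428e+01, -1.90215028e-04,
        5.22883911e-04, -1.06942585e-05]), 'position': array([ 0.23713106, -0.49623365,  0.23133237]), 'tool_rot': array([[ 9.02278960e-01,  4.31152731e-01, -2.39507445e-06],
       [ 4.31152731e-01, -9.02278960e-01, -3.61775187e-06],
       [-3.72082888e-06,  2.23157851e-06, -1.00000000e+00]]), 'ft_force': array([-0.28949961,  0.38813087, -0.25447688]), 'wrist_torque': array([ 0.02495692, -0.03525134,  0.04848738]), 'gripper_force': 0.0, 'grip_width': 0.08538550893622297}
```

Run:
```python
import cv2
a=cv2.imread("pics/scene0.png")[200:450,20:340]; cv2.imwrite("pics/sc.png",cv2.resize(a,None,fx=2.4,fy=2.4,interpolation=2))
a=cv2.imread("pics/top0.png")[120:340,280:560]; cv2.imwrite("pics/tc.png",cv2.resize(a,None,fx=2.6,fy=2.6,interpolation=2))
```

```text
(no output)
```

View pics/sc.png

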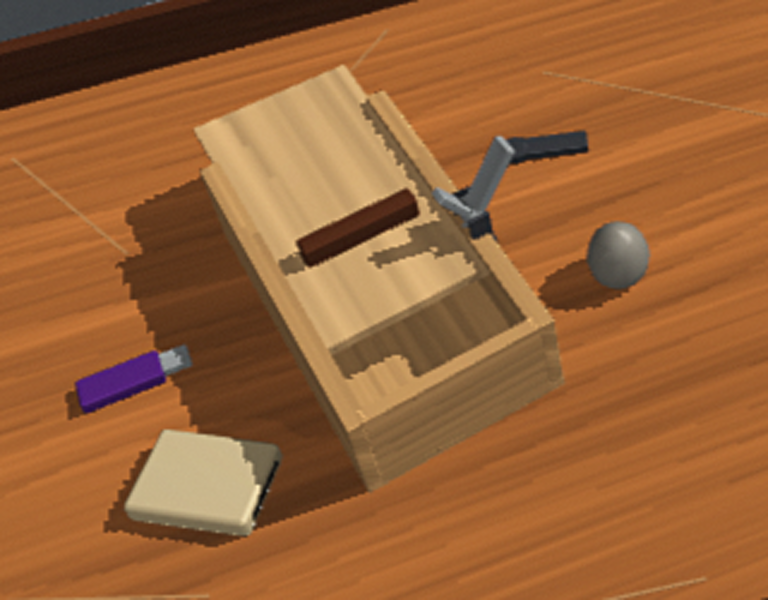

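View pics/tc.png

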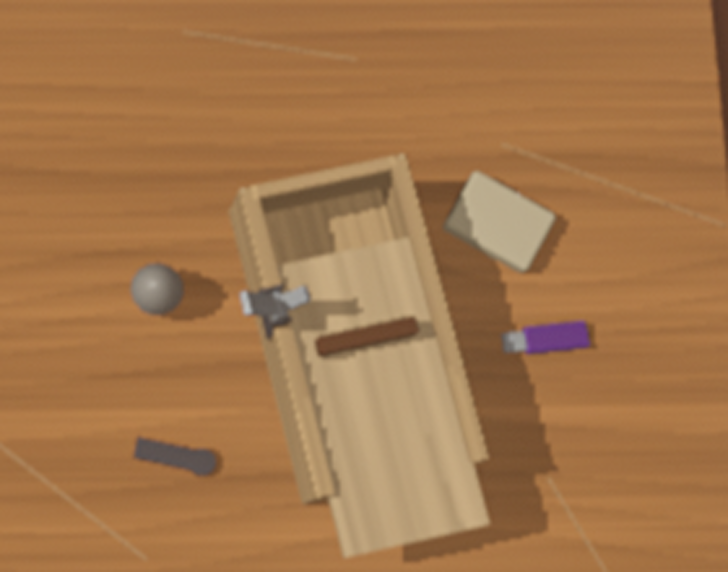

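The pictures show the lid well open, with its tail toward the robot. The latch is on the +y side, next to the egg. Top crop: box corners are at about (240,190), (404,155), (486,458) and (303,500), and the batten runs from (317,347) to (418,326). I'll fit the box pose next.

Run:
```python
from h import *
from scipy.optimize import least_squares
px=lambda u,v:(280+u/2.6,120+v/2.6)
C=[(240,190),(404,155),(486,458),(303,500)]
for c in C: print(ray("top",*px(*c),0.061).round(4))
for c in [(317,350),(418,331)]: print("batten back top",ray("top",*px(*c),0.069).round(4))
print("lid tail",[ray("top",*px(*c),0.0555).round(4) for c in [(346,556),(488,524)]])
d=np.load("top_d.npy"); c,f,V=K("top")
v,u=np.mgrid[:480,:640]; I=np.linalg.inv(V)
P=np.stack([(u-c["cx"])/f*d,-(v-c["cy"])/f*d,-d],-1)@I[:3,:3].T+I[:3,3]
print("floor z",np.median(P[300:330,300:340,2]), "lid z",np.median(P[280:300,430:445,2]))
m=(d>0)&(P[...,2]>0.035)&(P[...,0]>.4)&(P[...,0]<.75)&(abs(P[...,1]+.14)<.12)
Q=P[m][:,:2].astype(np.float32)
print("minrect all",m.sum(),cv2.minAreaRect(Q*1000))
m2=m&(P[...,2]>0.0585)&(P[...,2]<.064); Q2=P[m2][:,:2].astype(np.float32)
print(m2.sum(),cv2.minAreaRect(Q2*1000))
m3=(P[...,2]>.072)&m; print("latch",m3.sum()); s=P[m3]
o=np.argsort(-s[:,2])[:12]; print(s[o].round(4))
# pose fit by known corners
L=np.array([(.1,.055),(.1,-.055),(-.1,-.055),(-.1,.055)])
W=np.array([ray("top",*px(*c),0.061)[:2] for c in C])
R=lambda a:np.array([[np.cos(a),-np.sin(a)],[np.sin(a),np.cos(a)]])
r=least_squares(lambda p:(L@R(p[2]).T+p[:2]-W).ravel(),[.58,-.14,.2]); print(r.x,np.degrees(r.x[2]),r.fun.round(4))
t=r.x
S=[( .1,.055,.055),(.1,-.055,.055),(-.1,-.055,.055),(.02,.076,.099),(.02,.051,.062)]
im={n:cv2.imread(f"pics/{n}0.png") for n in("scene","top")}
for n in im:
  for s in S:
    w=np.append(R(t[2])@np.array(s[:2])+t[:2],s[2]+.006); q=proj(n,w); cv2.circle(im[n],tuple(int(round(x)) for x in q),1,(0,255,0),-1)
a=np.hstack([cv2.resize(im["scene"][220:410,90:290],None,fx=2,fy=2),cv2.resize(im["top"][160:350,350:480],None,fx=2,fy=2)])
cv2.imwrite("pics/chk.png",a)
```

```text
[ 0.681  -0.0687  0.061 ]
[ 0.7034 -0.1745  0.061 ]
[ 0.5093 -0.2149  0.061 ]
[ 0.4851 -0.1007  0.061 ]
batten back top [ 0.5764 -0.1118  0.069 ]
batten back top [ 0.5877 -0.1752  0.069 ]
lid tail [array([ 0.4511, -0.1265,  0.0555]), array([ 0.4693, -0.2151,  0.0555])]
floor z 0.005955101228309723 lid z 0.055318118945740735
minrect all 8820 ((571.9390258789062, -116.53033447265625), (239.29541015625, 170.67764282226562), 11.985560417175293)
1833 ((578.17626953125, -144.79171752929688), (238.2075653076172, 112.62017059326172), 11.92020320892334)
latch 244
[[ 0.5944 -0.0639  0.109 ]
 [ 0.5963 -0.0657  0.1072]
 [ 0.5995 -0.0643  0.1069]
 [ 0.6012 -0.0613  0.1067]
 [ 0.6028 -0.0645  0.1066]
 [ 0.5965 -0.0643  0.1063]
 [ 0.5981 -0.0659  0.1062]
 [ 0.606  -0.0631  0.1061]
 [ 0.6029 -0.063   0.106 ]
 [ 0.6014 -0.0645  0.1057]
 [ 0.6046 -0.0647  0.1055]
 [ 0.6047 -0.0632  0.1048]]
[ 0.59469214 -0.13969909  0.18942065] 10.853003819736392 [ 0.0016  0.0018 -0.0001 -0.0003 -0.0025  0.0023  0.0011 -0.0038]
```

View pics/chk.png

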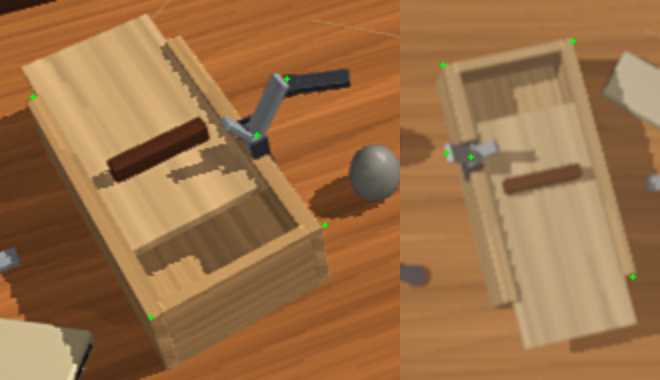

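Emit:
move_arm(
  jaw=[0,0,0,0,0,0,0,0,0,0,0,0],
  dp=[
    [0,0,0],
    [0,0,0],
    [3.0,-2.25,0],
    [3.0,-2.25,0],
    [3.0,-2.25,0],
    [3.0,-2.25,0],
    [3.0,-2.25,0],
    [3.0,-2.25,0],
    [3.0,-2.25,0],
    [3.0,-2.25,0],
    [3.0,-2.25,0],
    [3.0,-2.25,0],
  ],
  turn=[
    [0,0,0.12],
    [0,0,0.12],
    [0,0,0],
    [0,0,0],
    [0,0,0],
    [0,0,0],
    [0,0,0],
    [0,0,0],
    [0,0,0],
    [0,0,0],
    [0,0,0],
    [0,0,0],
  ],
)

```text
time_s: 1.9
position: [0.4858, -0.213, 0.2315]
tool_rot: [[0.979, 0.204, 0.0], [0.204, -0.979, -0.0], [0.0, 0.0, -1.0]]
ft_force: [-0.1, -0.8, 0.3]
grip_width: -0.0001
gripper_force: 0.0
```

Emit:
move_arm(
  jaw=[0,0,0,0,0,0,0,0],
  dp=[
    [3.3,-2.2,0],
    [3.3,-2.1,0],
    [0,0,4],
    [0,0,4],
    [0,0,4],
    [0,0,3],
    [0,0,1.5],
    [0,0,0],
  ],
  turn=[
    [0,0,0],
    [0,0,0],
    [0,0,0],
    [0,0,0],
    [0,0,0],
    [0,0,0],
    [0,0,0],
    [0,0,0],
  ],
)

```text
time_s: 2.57
position: [0.5391, -0.1583, 0.0629]
tool_rot: [[0.979, 0.204, -0.006], [0.204, -0.979, 0.003], [-0.005, -0.004, -1.0]]
ft_force: [-0.7, 0.6, -0.3]
grip_width: -0.0
gripper_force: 0.0
```

Run:
```python
from h import *
print(observe()["position"],observe()["ft_force"])
im,d=cams.get_image("scene"); cv2.imwrite("pics/s1.png",cv2.resize(im[180:420,80:320,::-1],None,fx=2.4,fy=2.4))
```

```text
[ 0.53908249 -0.15827344  0.06291015] [-0.7204506   0.5631301  -0.30317742]
```

View pics/s1.png

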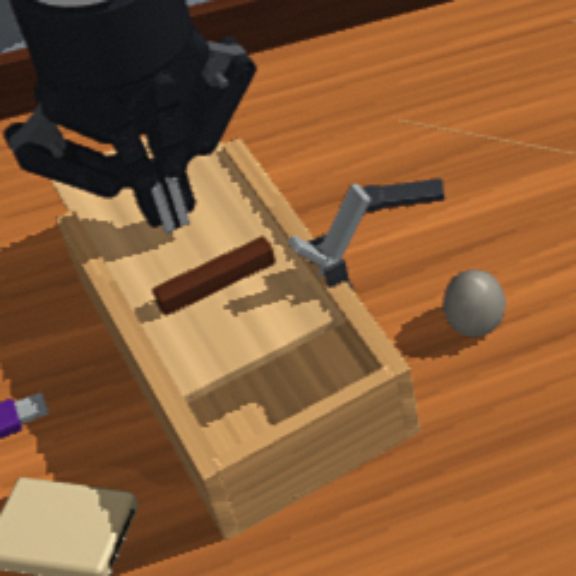

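Emit:
move_arm(
  jaw=[0,0,0,0,0,0,0,0,0,0],
  dp=[
    [0,1.0,0.2],
    [1,0,0],
    [1,0,0],
    [0.8,0,0],
    [0.8,0,0],
    [0.8,0,0],
    [0.8,0,0],
    [0.8,0,0],
    [0.5,0,0],
    [0,0,0],
  ],
  turn=[
    [0,0,0],
    [0,0,0],
    [0,0,0],
    [0,0,0],
    [0,0,0],
    [0,0,0],
    [0,0,0],
    [0,0,0],
    [0,0,0],
    [0,0,0],
  ],
)

```text
time_s: 3.45
position: [0.6074, -0.1553, 0.0643]
tool_rot: [[0.979, 0.205, 0.001], [0.205, -0.979, -0.0], [0.001, 0.0, -1.0]]
ft_force: [-0.3, 0.4, -0.7]
grip_width: -0.0002
gripper_force: 0.0
```

Emit:
move_arm(
  jaw=[0,0,0,0,0],
  dp=[
    [0.2,0,0.2],
    [0.2,0,0],
    [0.2,0,0],
    [0.2,0,0],
    [0.1,0,0],
  ],
  turn=[
    [0,0,0],
    [0,0,0],
    [0,0,0],
    [0,0,0],
    [0,0,0],
  ],
)

```text
time_s: 3.87
position: [0.6151, -0.1537, 0.0621]
tool_rot: [[0.979, 0.204, -0.001], [0.204, -0.979, 0.0], [-0.0, -0.0, -1.0]]
ft_force: [-2.0, 0.1, -1.8]
grip_width: -0.0
gripper_force: 0.8
```

Run:
```python
from h import *
print(observe()["position"],observe()["ft_force"])
im,d=cams.get_image("scene"); a=cv2.resize(im[200:400,90:300,::-1],None,fx=1.9,fy=1.9)
im,d=cams.get_image("top"); b=cv2.resize(im[160:360,340:520,::-1],None,fx=1.9,fy=1.9)
cv2.imwrite("pics/s2.png",np.hstack([a,b]))
```

```text
[ 0.6151227  -0.15365466  0.06211607] [-2.0235574   0.07068984 -1.7788865 ]
```

View pics/s2.png

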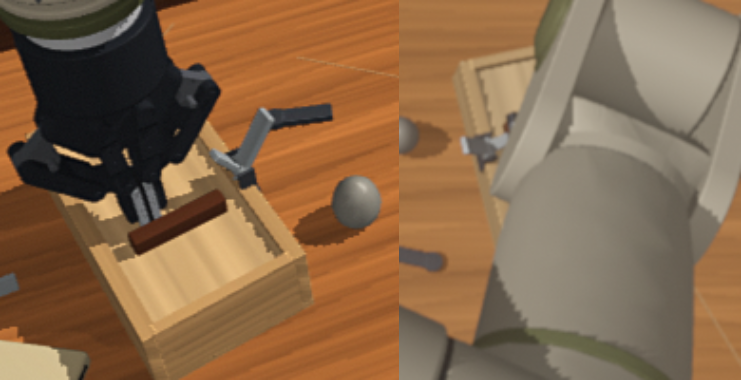

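The fingers are against the batten and the lid is nearly home; the latch is still open. I'll push in small steps until the hard stop shows in the force reading.

Emit:
move_arm(
  jaw=[0,0,0,0],
  dp=[
    [0.15,0,0],
    [0.15,0,0],
    [0.1,0,0],
    [0,0,0],
  ],
  turn=[
    [0,0,0],
    [0,0,0],
    [0,0,0],
    [0,0,0],
  ],
)

```text
time_s: 4.3
position: [0.6175, -0.1532, 0.0622]
tool_rot: [[0.979, 0.204, -0.004], [0.204, -0.979, -0.0], [-0.004, -0.001, -1.0]]
ft_force: [-9.8, -2.1, 3.1]
grip_width: 0.0001
gripper_force: 4.8
```

Emit:
move_arm(
  jaw=[0,0,0,0],
  dp=[
    [0.2,0,0],
    [0.1,0,0],
    [0,0,0],
    [0,0,0],
  ],
  turn=[
    [0,0,0],
    [0,0,0],
    [0,0,0],
    [0,0,0],
  ],
)

```text
time_s: 4.63
position: [0.6179, -0.1531, 0.0621]
tool_rot: [[0.979, 0.204, -0.011], [0.204, -0.979, -0.0], [-0.01, -0.002, -1.0]]
ft_force: [-21.8, -5.1, 8.2]
grip_width: 0.0001
gripper_force: 11.2
```

Emit:
move_arm(
  jaw=[0,0,0,0,0,0,0,0,0,0,0],
  dp=[
    [-1,0,0],
    [-1,0,0],
    [0,0,-2],
    [0,0,-4],
    [0,0,-4],
    [0,0,-4],
    [0,-3.3,0],
    [0,-3.3,0],
    [0,-3.3,0],
    [0,-3.3,0],
    [0,0,0],
  ],
  turn=[
    [0,0,0],
    [0,0,0],
    [0,0,0],
    [0,0,0],
    [0,0,0],
    [0,0,0],
    [0,0,0],
    [0,0,0],
    [0,0,0],
    [0,0,0],
    [0,0,0],
  ],
)

```text
time_s: 5.55
position: [0.5745, -0.0223, 0.2032]
tool_rot: [[0.978, 0.209, 0.001], [0.209, -0.978, 0.001], [0.001, -0.001, -1.0]]
ft_force: [-0.1, 0.7, 0.4]
grip_width: 0.0001
gripper_force: 0.0
```

Run:
```python
from h import *
p=observe()["position"]; print(p,observe()["ft_force"])
a=np.radians(11.7); R=np.array([[np.cos(a),-np.sin(a)],[np.sin(a),np.cos(a)]])
print("org",R.T@(p[:2]-[.596,-.1408]))
im,d=cams.get_image("scene"); a=cv2.resize(im[150:400,90:340,::-1],None,fx=1.6,fy=1.6)
cv2.imwrite("pics/s3a.png",a)
n="scene"
for q in ("batten_back","latch_pivot","paddle_end"):
  for r in cams.mark_of(n,q)[:1]:
    u,v=r["location"][0]*640,r["location"][1]*480; w=ray(n,u,v,{"b":.062,"l":.068,"p":.105}[q[0]]); print(q,r["p"],w,R.T@(w[:2]-[.596,-.1408]))
im,d=cams.get_image("top"); b=cv2.resize(im[160:360,340:520,::-1],None,fx=2,fy=2)
cv2.imwrite("pics/s3.png",np.hstack([a,b]))
```

```text
[ 0.57449876 -0.02231432  0.20319247] [-0.06392426  0.71110962  0.36948141]
org [0.00297288 0.12038406]
batten_back 0.94 [ 0.62326746 -0.13853504  0.062     ] [ 0.02716023 -0.00331159]
latch_pivot 0.83 [ 0.60805256 -0.08789863  0.068     ] [0.02252987 0.04935812]
paddle_end 0.96 [ 0.59709073 -0.06573749  0.105     ] [0.01628979 0.07328174]
```

View pics/s3.png

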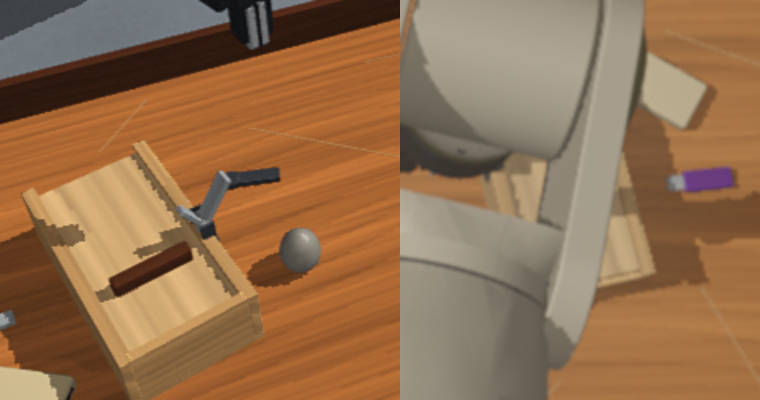

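Lid is home and the latch is open. Now I'll go down outside the paddle.

Emit:
move_arm(
  jaw=[0,0,0,0,0,0],
  dp=[
    [1.7,0,0],
    [0,0,3.5],
    [0,0,3.5],
    [0,0,3],
    [0,0,1.3],
    [0,0,0],
  ],
  turn=[
    [0,0,0],
    [0,0,0],
    [0,0,0],
    [0,0,0],
    [0,0,0],
    [0,0,0],
  ],
)

```text
time_s: 6.3
position: [0.5908, -0.0246, 0.0858]
tool_rot: [[0.979, 0.203, -0.006], [0.203, -0.979, 0.001], [-0.006, -0.003, -1.0]]
ft_force: [-0.5, 0.5, 0.1]
grip_width: -0.0001
gripper_force: 0.0
```

Emit:
move_arm(
  jaw=[0,0,0,0,0,0,0,0],
  dp=[
    [0,0.8,0],
    [0,0.8,0],
    [0,0.8,0],
    [0,0.8,0],
    [0,0.8,0],
    [0,0.8,0],
    [0,0.8,0],
    [0,0,0],
  ],
  turn=[
    [0,0,0],
    [0,0,0],
    [0,0,0],
    [0,0,0],
    [0,0,0],
    [0,0,0],
    [0,0,0],
    [0,0,0],
  ],
)

```text
time_s: 6.97
position: [0.6039, -0.0804, 0.0893]
tool_rot: [[0.979, 0.203, 0.0], [0.203, -0.979, -0.001], [0.0, 0.001, -1.0]]
ft_force: [0.2, -0.5, 0.2]
grip_width: -0.0002
gripper_force: 0.0
```

Run:
```python
from h import *
o=observe();p=o["position"]; print(p,o["ft_force"])
a=np.radians(11.7); R=np.array([[np.cos(a),-np.sin(a)],[np.sin(a),np.cos(a)]])
print("org",R.T@(p[:2]-[.596,-.1408]))
im,d=cams.get_image("scene"); cv2.imwrite("pics/s4.png",cv2.resize(im[180:380,90:310,::-1],None,fx=2.4,fy=2.4))
```

```text
[ 0.60388457 -0.0804287   0.08934191] [ 0.18115751 -0.45886731  0.21274822]
org [0.01996328 0.05751807]
```

View pics/s4.png

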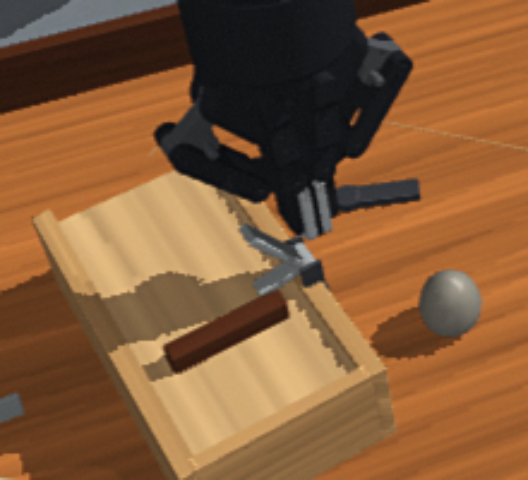

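The paddle has flipped inward and the toe is down behind the batten. I'll back off outward and lift clear.

Emit:
move_arm(
  jaw=[0,0,0,0,0,0,0,0,0],
  dp=[
    [0,-1.5,0],
    [0,-2,0],
    [0,-2,0],
    [0,0,-3],
    [0,0,-4],
    [0,0,-4],
    [-4,0,0],
    [-4,0,0],
    [0,0,0],
  ],
  turn=[
    [0,0,0],
    [0,0,0],
    [0,0,0],
    [0,0,0],
    [0,0,0],
    [0,0,0],
    [0,0,0],
    [0,0,0],
    [0,0,0],
  ],
)

```text
time_s: 7.77
position: [0.5071, -0.0394, 0.1986]
tool_rot: [[0.979, 0.205, -0.007], [0.205, -0.979, 0.001], [-0.006, -0.003, -1.0]]
ft_force: [0.8, 0.5, -0.0]
grip_width: 0.0
gripper_force: 0.0
```

Run:
```python
from h import *
im,d=cams.get_image("scene"); cv2.imwrite("pics/s5.png",cv2.resize(im[200:440,40:320,::-1],None,fx=2.2,fy=2.2))
```

```text
(no output)
```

View pics/s5.png

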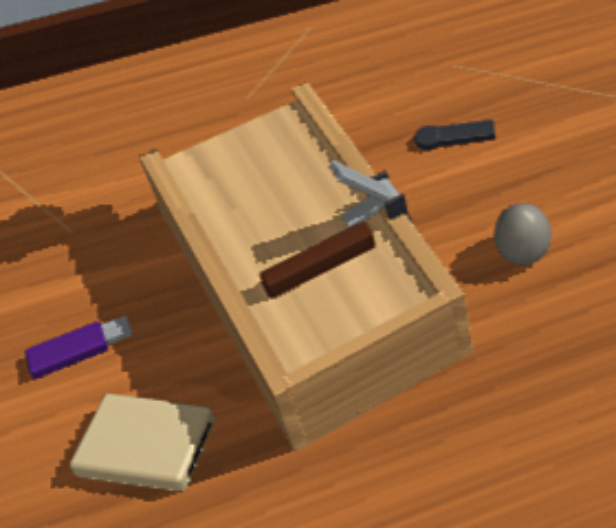

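The latch is down, with the toe right behind the batten. The loose things are where they started and the hand is clear.

```bash
python3 -c "
from rig import ticket
print(ticket.close_job())"
```

```text
the job is handed in; nothing more can be done
None
```

The lid is pushed fully home, and the latch was then snapped over behind the batten. The four loose things look unmoved in the last picture and the hand is clear; the job was handed in at about 8 s, but no verdict came back.

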